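Tip the sorting tray so the heat sinks run into the covered bay

TASK

Put the black heat sink that lies on the bench flat into the open end of the tipping tray, beside the two that are there. Then push the tray's tab down onto its stop and keep a steady, firm press of about 15 N on it (never more than 22 N) for one to two seconds, so that all three slide against the end wall under the plastic guard plate, and ease the tab back up until the tray is level again, without letting it snap back. Leave the loose reels and the tape roll on the bench where they are.

Things in the scene. Friction and masses are not known exactly. Their poses are not given: they have to be found in the camera images.
- stand: fixed grey stand of the tipping tray; place and heading vary. Origin on the bench under the hinge axis, z up, x along the tray: -x (toward the robot) is the end with push tab and guard, +x the open end. Level, the tray floor is at z = 125 mm, 200 mm long (x -100 to 100), 150 mm wide (y -75 to 75); walls 3 mm thick, 28 mm high. Hinge axis: parallel to y at x = 0, z = 125 mm.
- tray (a joint): tilt of the tray, rad: 0 level (its rest, held by a return spring), grows as the tab goes down; hard stop at 0.52. The spring asks for about 3 N on the tab at the beginning and 5 N just before the stop, where it turns rigid; let go, the tray snaps back to level. The polished floor lets the heat sinks slide from about 0.3 to 0.45 rad.
- tray_tab (a point): where to press: middle of the upper face of the flat steel push tab outside the tab-end wall (77 mm long, 90 mm wide, 5 mm thick), 155 mm from the hinge axis, level with the tray floor: 125 mm above the bench when level, about 48 mm at the stop. The point moves on an arc about the hinge. The end wall's outer face is 52 mm further in and rises 31 mm with the guard.
- tray_end (a point): middle of the foot of the tab-end wall, on its inner face, at floor height: the heat sinks must come to lie against this wall. The guard (a see-through pale plastic plate, 3 mm thick) lies on the walls over the first 53 mm of the tray from here (its top is 31 mm above the floor).
- tray_load (a point): free spot on the tray's floor in the open end, for the third heat sink (35 mm from the hinge axis toward the open end, 46 mm to the +y side); at floor height
- sink_new_center (a point): centre of the black finned heat sink on the bench, 40 x 40 x 23 mm, about 60 g, base down, fins up (fins run along its x axis); its yaw varies within 0.6 rad of the world's axes
- sink_a_center (a point): centre of one of the two equal heat sinks that already lie in the open end of the tray, -y side
- sink_b_center (a point): centre of the other heat sink in the tray, near the middle of its width
- solder_reel: bystander: reel of solder, 55 x 68 x 36 mm, standing loose on the bench; origin at its underside
- tape_roll: bystander: black tape roll 57 x 54 x 19 mm, loose on the bench; origin at its underside
- small_reel: bystander: flat reel 68 mm across, 10 mm high, loose on the bench; origin at its underside
Things that resemble listed ones, but are neither listed nor needed, are in the scene too. Leave any red look-alike of the part that bears sink_a_center alone.

How it is judged:
On the way, in this order (a step that is already met when the one before it is completed fails the run):
1. the third heat sink lies flat in the open end of the level tray, let go (x of sink_new_center in the frame of stand between -0.025 and 0.085 m and y of sink_new_center in the frame of stand between -0.06 and 0.06 m and z of sink_new_center in the frame of stand between 0.13 and 0.143 m and angle between sink_new_center's own z axis and vertical below 0.1 rad and value of joint tray below 0.04 rad and contact force between the fingers and anything else below 0.1 N), for 0.2 s.
2. the tab is kept pressed on its stop with 11 to 19 N for 0.8 s (value of joint tray above 0.5 rad and contact force between the fingers and stand between 11 and 19 N), for 0.8 s.
At the end, for the whole second after the job is handed in: tray level again (within 0.03 rad); the three heat sinks lie flat in the bay under the guard, each centre within 35 mm of the end wall's inner face (flush is 20 mm), at rest and let go (value of joint tray below 0.03 rad and x of sink_new_center in the frame of stand between -0.1 and -0.065 m and y of sink_new_center in the frame of stand between -0.075 and 0.075 m and z of sink_new_center in the frame of stand between 0.13 and 0.145 m and angle between each of sink_new_center, sink_a_center, sink_b_center's own z axis and vertical below 0.1 rad and x of sink_a_center in the frame of stand between -0.1 and -0.065 m and y of sink_a_center in the frame of stand between -0.075 and 0.075 m and z of sink_a_center in the frame of stand between 0.13 and 0.145 m and x of sink_b_center in the frame of stand between -0.1 and -0.065 m and y of sink_b_center in the frame of stand between -0.075 and 0.075 m and z of sink_b_center in the frame of stand between 0.13 and 0.145 m and velocity of joint tray below 0.05 rad/s); the robot touches nothing.
It fails at once if the robot presses the tray or its stand with more than 22 N (contact force between any of the fingers, the arm and stand above 22 N).
It fails at once if the tray snaps back (faster than 1.5 rad/s) (velocity of joint tray below -1.5 rad/s).
It fails at once if the solder reel is moved by more than 30 mm (distance of solder_reel from where it was at the start of the episode above 0.03 m).
It fails at once if the tape roll is moved by more than 30 mm (distance of tape_roll from where it was at the start of the episode above 0.03 m).
It fails at once if the flat reel is moved by more than 30 mm (distance of small_reel from where it was at the start of the episode above 0.03 m).
It also fails if it takes over 69 s, if anything falls off the work surface, if the arm or the gripper's body presses on something with over 40 N, if the wrist force passes 120 N, or if a joint passes its speed limit or range.

ROBOT

A 6-joint arm with a two-finger parallel gripper is mounted at the origin on a cart in front of the work surface, level with it; the furniture and walls round the work are solid. World frame = base frame: x ahead of the robot, y to its left, z up, the work surface at z = 0. Lengths are in m, angles in rad, forces in N, time in s.
With the tool pointing down it reaches from about 0.35 to 0.875 m from the base axis. Payload 4.2 kg.
Tool frame: the origin (TCP) lies between the finger pads; the fingertips stand 25 mm ahead of it and the grasp point (between the pads) lies 6 mm ahead of it (bot.finger_overhang is the distance from the TCP to the fingertips, in m); z points along the fingers, y is the direction in which the jaws open and shut (so a half turn about z gives the same grasp; the last joint's range is limited). The gripper opens to 85 mm and grips with 20 to 120 N. Pads are 22 mm wide; open, the fingers measure 114 mm over their backs; the gripper's body (76 mm by 85 mm) begins 54 mm behind the grasp point. The pads swing forward as they close: fully open they stand 13 mm farther back than shut.
Start: joints at [-0.955, 0.385, 0.008, 0, -1.194, -0.259], TCP at [0.218, -0.586, 0.256] pointing down, gripper open.
Joint ranges: [-3.14, 3.14], [-1.21, 2.06], [-1.07, 1.41], [-3.16, 2.05], [-2.99, -0.16], [-3.1, 3.1]. Speed limits (rad/s): [2.79, 2.79, 3.14, 3.14, 3.14, 3.14].

INTERFACE

Orientations are given as a unit quaternion [w, x, y, z].
In Python, from rig import telemetry, vision, bot gives the robot as it stands. The module is installed in compiled form; this text tells all that it offers.
- The arm moves only by the shell command python3 -m handwheel 'ROWS' [FORCE]. ROWS is JSON, a list of rows, each a list of 7 numbers: the shift along the tool's x, y, z in cm, then the turn, a rotation vector about the tool's x, y, z in rad, then the finger opening in cm, from 0 to 8.54. A call has 1 to 8 rows; each row is the pose to reach, as a shift and turn from the pose measured when the call began, along the tool's axes at that moment; what a row does not reach only later rows make up. A row lasts 1/10 s, in which the tool goes at most 50 mm and 8.59 degrees, less where a joint would pass 70% of its speed; a pose out of reach is approached as far as the arm can. A call with a gripper value outside its range is refused whole. The fingers move at their own pace and stop on an object; FORCE is the grip in N (left out, the last holds). Time passes only in rows, so rows that repeat a pose let the fingers close. It gives the time, the measured TCP pose, the force and the opening at its end, in the units of the state.
- telemetry.get_state(): the state, without advancing time (a new reading comes with each control period).
- vision.read_camera(name): name is "side" or "top"; returns a dict with "image" (480x640x3 uint8, red, green, blue), "fx", "fy", "cx", "cy" (pixels), "origin" and "orientation" of the camera in the world. Camera axes: x right, y up, looking along -z (the intrinsics and any distortion apply to the point x, -y, -z); pixel columns grow to the right and rows downward; lengths in m; the calibration is good to about 2 mm. A picture is of the moment at which its call begins. There is no depth.
- bot.sign_off(): hands the job in, once; it reports no verdict.
Trained networks look in a picture, given as the dict that the camera call returned (one of the last four; its "shot" number tells which), for a name from the list of things; names that differ only in an ending like _2 or _b are one class to them, and where a whole thing is asked for, a point or a joint stands for the part that bears it (a point fixed in the world has none). Each returns a list of dicts, best first, with "score" (0 to 1); they miss things now and then, are a little off and sometimes report something else, mostly with a low value. They report only what shows in the picture. A call takes as long as a camera call. They do not tell look-alikes from the thing itself.
- vision.regions_of(label, picture): "mask" (480x640 bool, what is visible of it) and "at" ([column, row] in pixels, amid what is visible of it).
The state is a dict: "t": time; "q": joint angles; "qvel": joint speeds; "effort": joint torques, N m; "tcp_pos": TCP position; "eef_rot": TCP orientation; "ft_force": force on the tool from outside, world axes, zero at the start; "ft_torque": the same for the moment, N m; "finger_gap": opening from 0.0 (shut) to 1.0 (fully open).
Only numpy, scipy, OpenCV 4.12 (cv2) and the standard library are available. Lean on these libraries where they do the work, as an engineer would, in place of code of your own. Each camera call takes 0.05 s, during which the arm holds its last target.

## Working session

There is one attempt and no reset: what is moved stays moved. The work goes in short steps, Python scripts to look and compute and a shell command to move; the robot and the scene stay as the last step left them, time stands still between calls to the robot, and variables do not carry over. Pictures are saved under pics/ and viewed, and the job is handed in when it is done.

```bash
mkdir -p pics; ls
cat > h.py <<'E'
import numpy as np, cv2
from scipy.spatial.transform import Rotation as R
from rig import telemetry, vision, bot
def rot(q): return R.from_quat([q[1],q[2],q[3],q[0]])
def save(p,n): cv2.imwrite(n,cv2.cvtColor(p["image"],cv2.COLOR_RGB2BGR))
def ray(p,uv):
    d=np.array([(uv[0]-p["cx"])/p["fx"],-(uv[1]-p["cy"])/p["fy"],-1.])
    return np.array(p["origin"]),rot(p["orientation"]).apply(d)
def at_z(p,uv,z):
    o,d=ray(p,uv); return o+d*(z-o[2])/d[2]
def proj(p,X):
    c=rot(p["orientation"]).inv().apply(np.atleast_2d(X)-np.array(p["origin"]))
    return np.c_[p["cx"]+p["fx"]*c[:,0]/-c[:,2],p["cy"]-p["fy"]*c[:,1]/-c[:,2]]
def tri(p1,u1,p2,u2):
    o1,d1=ray(p1,u1);o2,d2=ray(p2,u2)
    t=np.linalg.lstsq(np.c_[d1,-d2],o2-o1,rcond=None)[0]
    a=o1+d1*t[0];b=o2+d2*t[1]; return (a+b)/2,np.linalg.norm(a-b)
E
python3 - <<'E'
from h import *
for c in("top","side"):
    p=vision.read_camera(c); save(p,f"pics/{c}0.png")
    print(c,{k:v for k,v in p.items() if k!="image"})
    for l in("sink_new_center","stand","tray","tray_tab","solder_reel","tape_roll","small_reel"):
        for r in vision.regions_of(l,p)[:5]:
            ys,xs=np.where(r["mask"]); print(l,round(r["score"],2),r["at"],xs.min(),xs.max(),ys.min(),ys.max(),len(xs))
s=telemetry.get_state(); print(s["t"],s["tcp_pos"],s["eef_rot"],s["ft_force"],s["finger_gap"])
E
```

```text
pics
top {'fx': 488.95829767981525, 'fy': 488.95829767981525, 'cx': 324.0529950431481, 'cy': 241.5634734479449, 'origin': array([0.28641849, 0.19825542, 1.18846465]), 'orientation': array([ 0.71518956,  0.05940276, -0.06756742, -0.69311604]), 'shot': 1}
sink_new_center 0.53 [355.0, 267.8] 348 365 258 274 269
stand 0.59 [256.5, 224.5] 195 316 152 288 8087
tray 0.93 [257.4, 223.3] 195 316 153 287 7560
tray_tab 0.73 [259.3, 223.6] 196 315 154 287 7512
solder_reel 0.71 [466.4, 272.3] 453 478 261 284 483
tape_roll 0.5 [322.0, 313.7] 305 325 301 322 183
small_reel 0.61 [169.2, 263.8] 154 182 251 277 624
small_reel 0.18 [356.7, 266.1] 348 365 258 274 272
side {'fx': 572.6757384833178, 'fy': 572.6757384833178, 'cx': 317.18363560677716, 'cy': 236.2396389712235, 'origin': array([0.50371753, 1.17085933, 0.85539666]), 'orientation': array([-4.28835381e-04,  6.03693052e-03,  4.45679993e-01,  8.95171892e-01]), 'shot': 2}
stand 0.83 [300.0, 293.9] 222 373 233 371 10670
tray 0.71 [299.4, 276.4] 221 374 233 331 7409
tray_tab 0.93 [296.5, 276.7] 222 375 232 332 7392
solder_reel 0.67 [337.1, 191.4] 327 347 181 202 374
tape_roll 0.97 [387.8, 277.3] 376 400 269 290 426
small_reel 0.58 [347.4, 421.1] 330 368 401 436 1164
0.8 [ 0.21832208 -0.58559574  0.2563301 ] [ 1.30472094e-05 -1.77456045e-01  9.84128727e-01 -1.40658061e-05] [ 0.70554761  0.6058051  -0.03772517] 0.9990132768117775
```

Run:
```python
import cv2
a=cv2.imread("pics/top0.png"); b=cv2.imread("pics/side0.png")
cv2.imwrite("pics/t0c.png",cv2.resize(a[130:350,140:500],None,fx=2.2,fy=2.2,interpolation=cv2.INTER_CUBIC))
cv2.imwrite("pics/s0c.png",cv2.resize(b[160:450,200:470],None,fx=2,fy=2,interpolation=cv2.INTER_CUBIC))
```

```text
(no output)
```

View pics/top0.png

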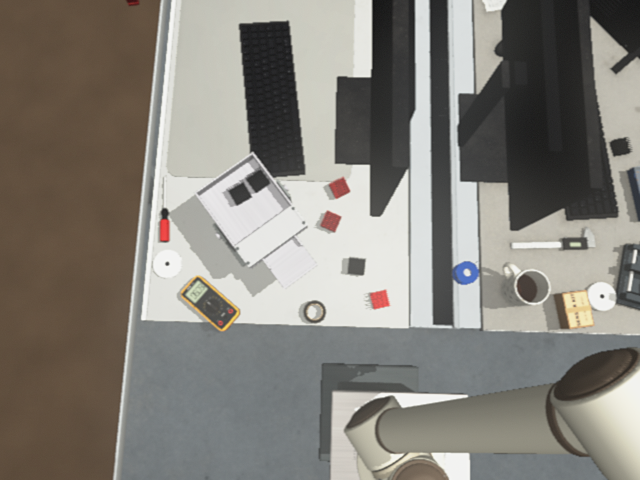

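View pics/side0.png

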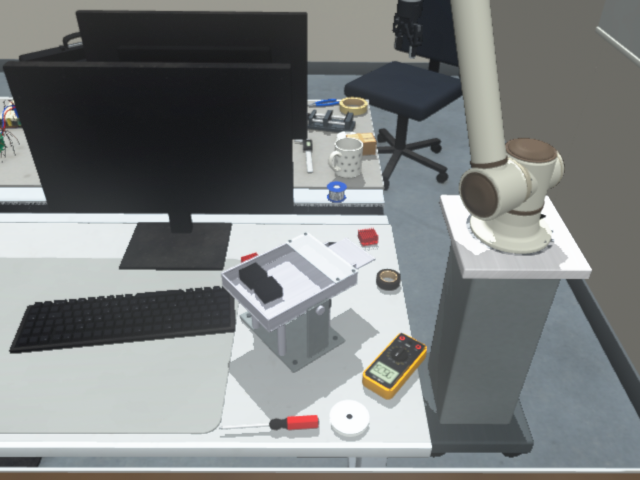

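```bash
ls pics
```

```text
s0c.png
side0.png
t0c.png
top0.png
```

View pics/t0c.png

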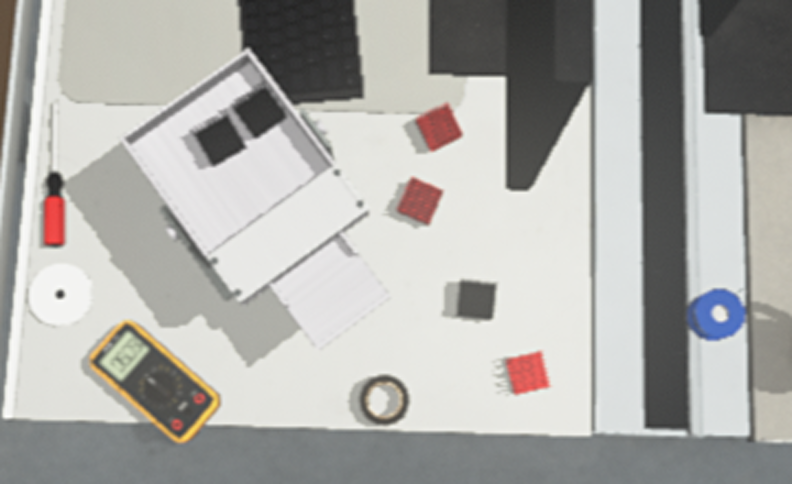

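View pics/s0c.png

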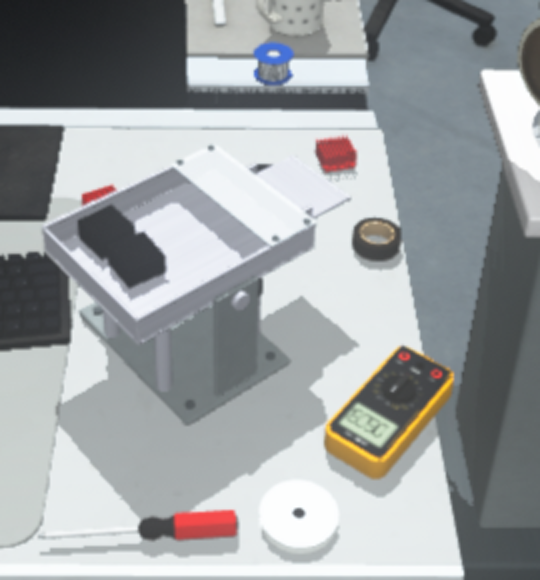

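```bash
cat > fit.py <<'E'
from h import *
import pickle
from scipy.optimize import least_squares
E
python3 - <<'E'
from h import *
import pickle
from scipy.optimize import least_squares
T=vision.read_camera("top");S=vision.read_camera("side")
pickle.dump((T,S),open("cams.pkl","wb"))
top=lambda u,v:(140+u/2.2,130+v/2.2); sd=lambda u,v:(200+u/2,160+v/2)
obs=[(T,(103,78,153),top(125,138)),(T,(103,-78,153),top(250,48)),(T,(-103,-78,156),top(369,212)),(T,(-103,78,156),top(240,300)),
(T,(-180,-45,125),top(390,296)),(T,(-180,45,125),top(321,348)),
(S,(103,78,153),sd(134,321)),(S,(103,-78,153),sd(43,230)),(S,(-103,-78,156),sd(210,146)),(S,(-103,78,156),sd(315,223)),(S,(-180,45,125),sd(351,199))]
def X(p,l):
    c,s=np.cos(p[2]),np.sin(p[2]);x,y,z=np.array(l)/1e3
    return np.array([p[0]+c*x-s*y,p[1]+s*x+c*y,z])
f=lambda p,o=obs:np.concatenate([proj(k,X(p,l))[0]-uv for k,l,uv in o])
for o in(obs,obs[:6],obs[6:]):
    r=least_squares(f,[.5,.3,.6],args=(o,),loss="soft_l1");print(r.x);print(f(r.x).reshape(-1,2).round(1).tolist())
    if o is obs: print("base r",np.hypot(*r.x[:2]))
# new sink
for r in vision.regions_of("sink_new_center",T)[:3]:
    m=r["mask"].astype(np.uint8);print(r["score"],r["at"],cv2.minAreaRect(cv2.findNonZero(m)))
    print(at_z(T,r["at"],.023))
print(at_z(T,top(476,299),.02))
b=T["image"];c=cv2.cvtColor(b[245:290,335:380],cv2.COLOR_RGB2BGR)
cv2.imwrite("pics/n1.png",cv2.resize(c,None,fx=12,fy=12,interpolation=cv2.INTER_CUBIC))
c=cv2.cvtColor(b[155:215,215:285],cv2.COLOR_RGB2BGR)
cv2.imwrite("pics/n2.png",cv2.resize(c,None,fx=8,fy=8,interpolation=cv2.INTER_CUBIC))
E
```

```text
[0.54360752 0.35025877 0.66571351]
[[-2.3, -1.1], [-0.4, -0.2], [0.1, -2.0], [-0.7, 0.5], [-0.7, -0.7], [-2.7, -0.0], [1.1, -1.8], [-0.6, -3.5], [2.8, -2.6], [0.9, -2.0], [-0.3, -1.8]]
base r 0.646676382457473
[0.54243065 0.34822863 0.66737048]
[[-1.4, -0.5], [0.4, 0.3], [1.0, -1.5], [0.3, 1.1], [0.3, -0.3], [-1.7, 0.5], [2.0, -2.7], [0.1, -4.1], [3.3, -3.2], [1.4, -2.8], [0.1, -2.5]]
[0.54504842 0.3571651  0.67224547]
[[-5.5, -1.5], [-3.9, -1.0], [-3.0, -3.1], [-3.5, -0.2], [-3.4, -1.9], [-5.4, -1.0], [0.5, 1.2], [-1.9, -0.8], [1.7, -0.6], [0.3, 0.1], [-1.0, -0.0]]
[0.44195468 0.10831493 0.02      ]
```

View pics/n1.png

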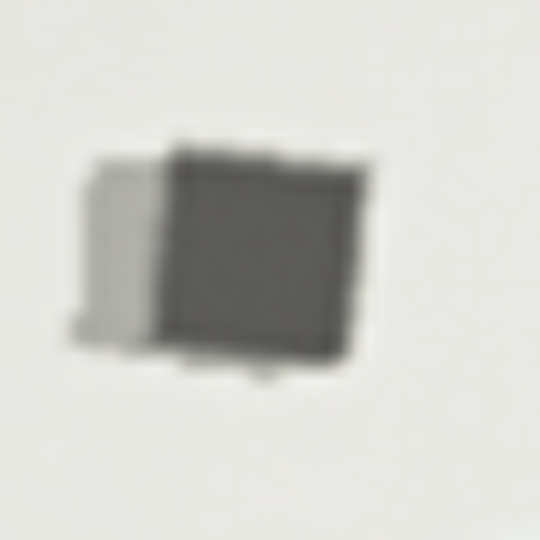

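View pics/n2.png

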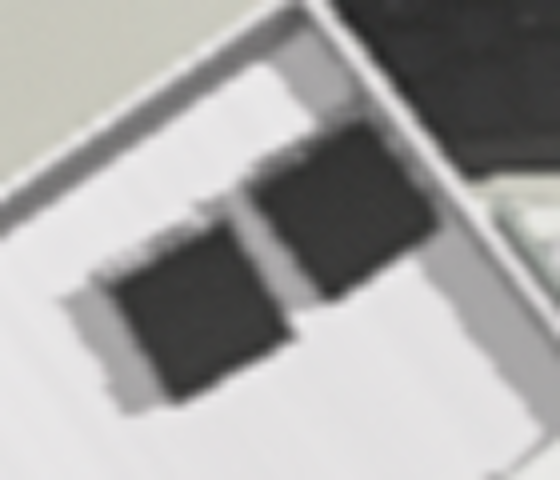

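Run:
```python
from h import *
import pickle
T,S=pickle.load(open("cams.pkl","rb"))
f=lambda u,v:(335+u/12,245+v/12)
P=np.array([at_z(T,f(*c),.023) for c in[(178,147),(370,165),(345,360),(160,345)]]);print(P.round(4),P.mean(0))
for i in range(4):
    d=P[(i+1)%4]-P[i];print(np.linalg.norm(d),np.arctan2(d[1],d[0]))
g=lambda u,v:(215+u/8,155+v/8)
st=np.array([.5433,.350,.667])
def loc(X):
    c,s=np.cos(st[2]),np.sin(st[2]);d=X[:2]-st[:2];return np.array([c*d[0]+s*d[1],-s*d[0]+c*d[1]])
for q in([(230,222),(295,333),(175,402),(110,285)],[(370,122),(440,220),(335,300),(250,185)]):
    Q=np.array([loc(at_z(T,g(*c),.148)) for c in q]);print(Q.round(3).tolist(),Q.mean(0))
for z in(.0,.3,.5): print("mon",z,at_z(T,(510,230),z),at_z(T,(375,215),z))
s=telemetry.get_state();print(s["t"],rot(s["eef_rot"]).as_matrix().round(3),s["q"])
def W(l):
    c,s_=np.cos(st[2]),np.sin(st[2]);return st[0]+c*l[0]-s_*l[1],st[1]+s_*l[0]+c*l[1]
print("load",W((.033,.046)),"tab",W((-.155,0)))
```

```text
[[0.4621 0.1247 0.023 ]
 [0.4597 0.086  0.023 ]
 [0.4202 0.0904 0.023 ]
 [0.422  0.1275 0.023 ]] [0.44098607 0.10714867 0.023     ]
0.03873029205274687 -1.6330839606576677
0.03972665797209171 3.0302389496610647
0.03705711208395768 1.5212320378892301
0.04015124786634404 -0.0690687841557207
[[0.058, -0.02], [0.022, -0.017], [0.025, 0.021], [0.063, 0.016]] [4.20949100e-02 8.71555131e-05]
[[0.059, -0.068], [0.025, -0.067], [0.023, -0.031], [0.064, -0.031]] [ 0.04263145 -0.04928052]
mon 0.0 [ 0.54710521 -0.27512714  0.        ] [0.57424082 0.06251454 0.        ]
mon 0.3 [ 0.48130097 -0.15563283  0.3       ] [0.50158683 0.09677914 0.3       ]
mon 0.5 [ 0.43743147 -0.07596995  0.5       ] [0.45315084 0.1196222  0.5       ]
0.95 [[-0.937 -0.349  0.   ]
 [-0.349  0.937 -0.   ]
 [-0.    -0.    -1.   ]] [-9.55409393e-01  3.84693076e-01  7.90140866e-03  1.54233041e-07
 -1.19399455e+00 -2.58575039e-01]
load (np.float64(0.5407704164650999), np.float64(0.40655617744455474)) tab (np.float64(0.4215194304528358), np.float64(0.25411208167465354))
```

Run:
```python
from h import *
import pickle
T,S=pickle.load(open("cams.pkl","rb"))
print(tri(T,(375,215),S,(292,68)),tri(T,(410,115),S,(292,68)),tri(T,(510,230),S,(307,12)))
P=[(.44,.107,.02),(.44,.107,.25),(.5,.03,.3)]
print(proj(T,P),proj(S,P))
```

```text
(array([0.50554261, 0.11010228, 0.4443631 ]), np.float64(0.0757688912219099)) (array([0.58132117, 0.07048733, 0.46038024]), np.float64(0.08550735400011013)) (array([ 0.4782601 , -0.08451392,  0.49311675]), np.float64(0.07695549792608006))
[[356.89410658 266.73159937]
 [366.39378462 251.60466062]
 [410.67147887 216.9914899 ]] [[338.11661983 247.1338242 ]
 [341.71967493 161.83413838]
 [313.613944   123.80109414]]
```

```bash
python3 -m handwheel '[[-2.8,3.6,0,0,0,-0.07,8.5],[-5.6,7.1,0,0,0,-0.14,8.5],[-8.4,10.7,0,0,0,-0.21,8.5],[-11.2,14.3,0,0,0,-0.28,8.5],[-14,17.9,0,0,0,-0.35,8.5],[-16.8,21.4,0,0,0,-0.42,8.5],[-19.6,25,0,0,0,-0.5,8.5],[-22.5,28.6,0,0,0,-0.57,8.5]]'
```

```text
t: 1.75
tcp_pos: [0.3294, -0.2374, 0.2567]
eef_rot: [0.0, -0.448, 0.894, -0.0]
ft_force: [2.0, 0.0, -0.8]
finger_gap: 0.994
```

```bash
cat >> h.py <<'E'
def go(target,jaw=None):
    s=telemetry.get_state();M=rot(s["eef_rot"])
    sh=M.inv().apply(np.array(target)-s["tcp_pos"])*100
    out=[sh.round(2)]
    if jaw is not None:
        c,n=np.cos(jaw),np.sin(jaw)
        y=np.array([c,n,0]);z=np.array([0,0,-1.]);x=np.cross(y,z)
        D=R.from_matrix(np.c_[x,y,z]);out.append((M.inv()*D).as_rotvec().round(3))
    print("t",round(s["t"],2),"tcp",np.array(s["tcp_pos"]).round(4),"F",np.array(s["ft_force"]).round(1),"gap",round(s["finger_gap"],3),"shift",*out)
E
python3 -c "
from h import *
go((.441,.107,.2),np.pi-.07)"
```

```text
t 1.75 tcp [ 0.3294 -0.2374  0.2567] F [ 2.   0.  -0.8] gap 0.994 shift [-34.27  11.68   5.67] [-0.001  0.    -0.571]
```

```bash
python3 -m handwheel '[[-4.3,1.5,0.7,0,0,-0.07,8.5],[-8.6,3,1.4,0,0,-0.14,8.5],[-12.9,4.4,2.1,0,0,-0.21,8.5],[-17.1,5.8,2.8,0,0,-0.29,8.5],[-21.4,7.3,3.5,0,0,-0.36,8.5],[-25.7,8.8,4.3,0,0,-0.43,8.5],[-30,10.2,5,0,0,-0.5,8.5],[-34.3,11.7,5.7,0,0,-0.57,8.5]]' && python3 -c "
from h import *
go((.441,.107,.07),np.pi-.07)
p=vision.read_camera('top');save(p,'pics/a1.png')
cv2.imwrite('pics/a1c.png',cv2.resize(cv2.imread('pics/a1.png')[200:340,280:460],None,fx=4,fy=4))"
```

```text
t: 2.55
tcp_pos: [0.4413, 0.1094, 0.1998]
eef_rot: [0.001, -0.683, 0.731, -0.001]
ft_force: [0.7, 1.3, -0.1]
finger_gap: 0.993
t 2.55 tcp [0.4413 0.1094 0.1998] F [ 0.7  1.3 -0.1] gap 0.993 shift [ 0.24  0.04 12.98] [-0.002  0.     0.002]
```

View pics/a1c.png

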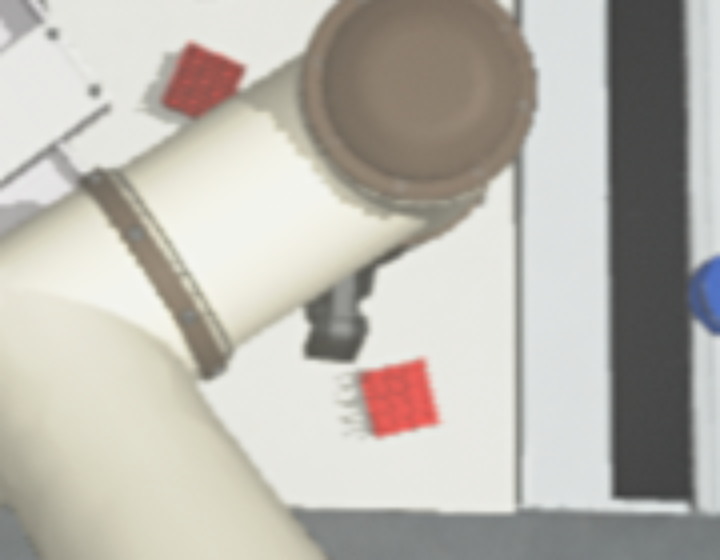

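The arm covers the part; the lower finger clears the red one at (400,395) in the crop. Descending.

```bash
python3 -m handwheel '[[0.2,0,4,0,0,0,7.5],[0.2,0,8,0,0,0,7.5],[0.2,0,12,0,0,0,7.5],[0.2,0,14,0,0,0,7.5],[0.2,0,15.5,0,0,0,7.5],[0.2,0,16.5,0,0,0,7.5],[0.2,0,17,0,0,0,7.5],[0.2,0,17.2,0,0,0,7.5]]' 
python3 -c "
from h import *
go((.441,.107,.027),np.pi-.07)
p=vision.read_camera('side');save(p,'pics/a2.png')
cv2.imwrite('pics/a2c.png',cv2.resize(cv2.imread('pics/a2.png')[150:300,250:430],None,fx=4,fy=4))"
```

```text
t: 3.4
tcp_pos: [0.445, 0.1124, 0.027]
eef_rot: [0.002, -0.685, 0.729, -0.001]
ft_force: [0.6, -1.0, 0.0]
finger_gap: 0.879
t 3.4 tcp [0.445  0.1124 0.027 ] F [ 0.6 -1.   0. ] gap 0.879 shift [0.56 0.36 0.  ] [-0.005  0.002  0.008]
```

View pics/a2c.png

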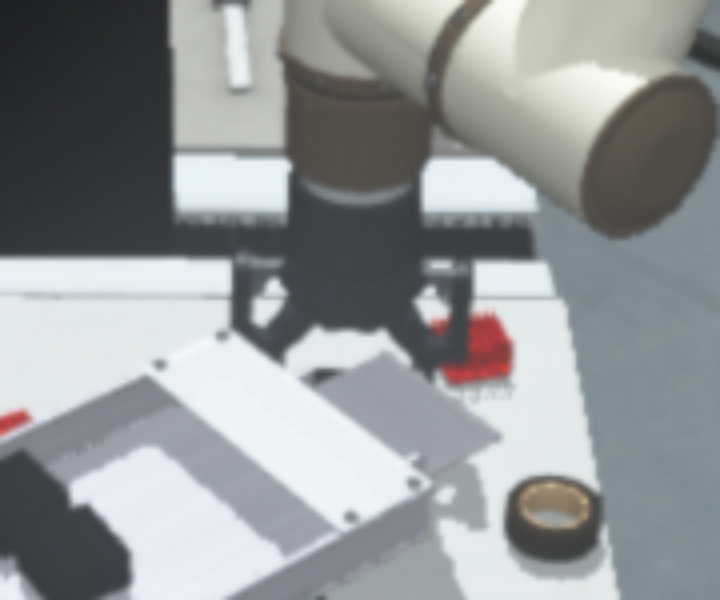

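```bash
python3 -m handwheel '[[0.3,0.2,0,0,0,0,7.5],[0.56,0.36,0,-0.005,0.002,0,7.5],[0.56,0.36,0,-0.005,0.002,0,7.5]]' 
python3 -c "
from h import *
go((.441,.107,.027),np.pi-.07)"
```

```text
t: 3.75
tcp_pos: [0.441, 0.1068, 0.0276]
eef_rot: [0.0, -0.685, 0.729, -0.0]
ft_force: [-0.4, 0.3, -0.1]
finger_gap: 0.882
t 3.75 tcp [0.441  0.1068 0.0276] F [-0.4  0.3 -0.1] gap 0.882 shift [-0.02 -0.    0.06] [-0.     0.     0.008]
```

```bash
python3 -m handwheel '[[0,0,0,0,0,0,5],[0,0,0,0,0,0,4],[0,0,0,0,0,0,3.5],[0,0,0,0,0,0,3],[0,0,0,0,0,0,3],[0,0,0,0,0,0,3],[0,0,0,0,0,0,3],[0,0,0,0,0,0,3]]' 35
python3 -c "
from h import *
go((.441,.107,.027),np.pi-.07)"
```

```text
t: 4.55
tcp_pos: [0.4414, 0.107, 0.028]
eef_rot: [0.001, -0.685, 0.729, -0.0]
ft_force: [-0.4, -1.5, 5.7]
finger_gap: 0.46
t 4.55 tcp [0.4414 0.107  0.028 ] F [-0.4 -1.5  5.7] gap 0.46 shift [0.01 0.04 0.1 ] [-0.001  0.001  0.008]
```

```bash
python3 -m handwheel '[[0,0,-1,0,0,0,3],[0,0,-3,0,0,0,3],[0,0,-7,0,0,0,3],[0,0,-11,0,0,0,3],[0,0,-15,0,0,0,3],[0,0,-19,0,0,0,3],[0,0,-21,0,0,0,3],[0,0,-21,0,0,0,3]]'
python3 -c "
from h import *
go((.5408,.4066,.24),np.pi+.667)
p=vision.read_camera('side');save(p,'pics/a3.png')
cv2.imwrite('pics/a3c.png',cv2.resize(cv2.imread('pics/a3.png')[70:270,230:430],None,fx=3,fy=3))"
```

```text
t: 5.35
tcp_pos: [0.4423, 0.1076, 0.2417]
eef_rot: [0.005, -0.685, 0.729, -0.001]
ft_force: [0.1, -0.4, -0.5]
finger_gap: 0.458
t 5.35 tcp [0.4423 0.1076 0.2417] F [ 0.1 -0.4 -0.5] gap 0.458 shift [-30.45  -7.99   0.39] [-0.009  0.002 -0.729]
```

View pics/a3c.png

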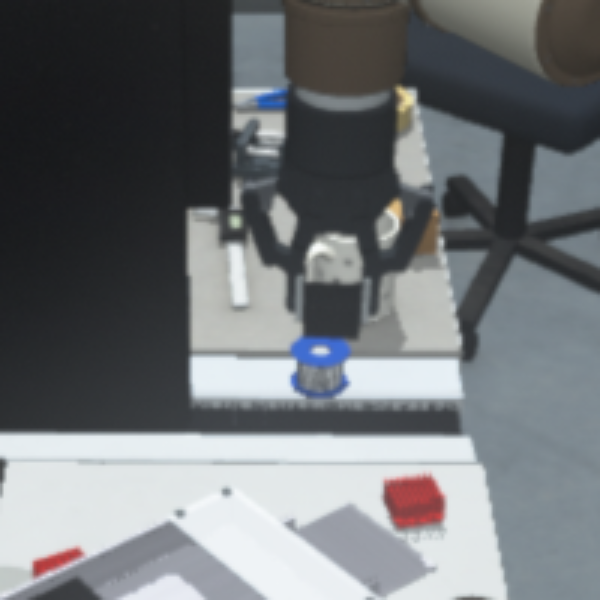

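The sink hangs square between the pads (crop 330,308). Moving over the tray.

```bash
python3 -m handwheel '[[-4,-1,0,0,0,-0.1,3],[-8.5,-2.2,0,0,0,-0.21,3],[-13,-3.4,0,0,0,-0.31,3],[-17.5,-4.6,0,0,0,-0.42,3],[-22,-5.8,0,0,0,-0.53,3],[-26.5,-7,0,0,0,-0.64,3],[-30.4,-8,0.2,-0.009,0.002,-0.73,3],[-30.4,-8,0.4,-0.009,0.002,-0.73,3]]'
python3 -c "
from h import *
go((.5408,.4066,.17),np.pi+.667)
p=vision.read_camera('top');save(p,'pics/a4.png')
q=vision.read_camera('side');save(q,'pics/a4s.png')
a=cv2.resize(cv2.imread('pics/a4.png')[120:320,170:370],None,fx=2,fy=2);b=cv2.resize(cv2.imread('pics/a4s.png')[150:350,200:400],None,fx=2,fy=2)
cv2.imwrite('pics/a4c.png',np.hstack([a,b]))"
```

```text
t: 6.2
tcp_pos: [0.5398, 0.4092, 0.2317]
eef_rot: [0.004, 0.901, -0.435, -0.002]
ft_force: [-0.6, -0.8, -1.2]
finger_gap: 0.459
t 6.2 tcp [0.5398 0.4092 0.2317] F [-0.6 -0.8 -1.2] gap 0.459 shift [0.27 0.03 6.17] [0.009 0.001 0.005]
```

View pics/a4c.png

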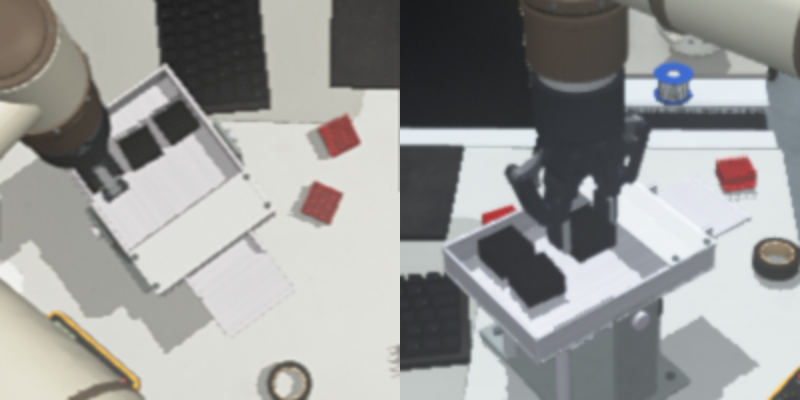

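```bash
python3 -m handwheel '[[0.27,0,1.5,0.009,0,0,3],[0.27,0,3.5,0.009,0,0,3],[0.27,0,5,0.009,0,0,3],[0.27,0,5.8,0.009,0,0,3],[0.27,0,6,0.009,0,0,3],[0.27,0,6,0.009,0,0,3]]'
python3 -c "
from h import *
go((.5408,.4066,.155),np.pi+.667)
q=vision.read_camera('side');save(q,'pics/a5s.png')
b=cv2.resize(cv2.imread('pics/a5s.png')[200:360,200:400],None,fx=3.5,fy=3.5)
cv2.imwrite('pics/a5c.png',b)"
```

```text
t: 6.9
tcp_pos: [0.54, 0.4024, 0.1731]
eef_rot: [0.001, 0.9, -0.437, -0.001]
ft_force: [-0.1, -0.2, 0.5]
finger_gap: 0.46
t 6.9 tcp [0.54   0.4024 0.1731] F [-0.1 -0.2  0.5] gap 0.46 shift [-0.28 -0.33  1.81] [0.002 0.001 0.   ]
```

View pics/a5c.png

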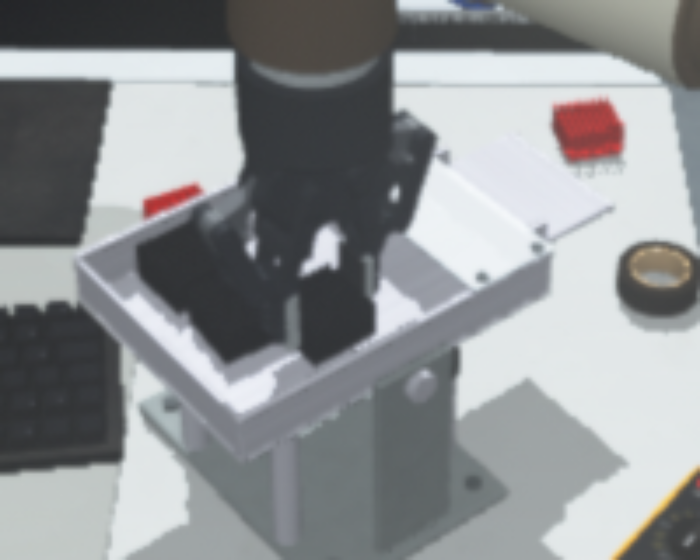

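```bash
python3 -m handwheel '[[-0.2,-0.2,0.5,0,0,0,3],[-0.28,-0.33,1,0,0,0,3],[-0.28,-0.33,1.3,0,0,0,3],[-0.28,-0.33,1.6,0,0,0,3],[-0.28,-0.33,1.7,0,0,0,3]]'
python3 -c "
from h import *
go((.5408,.4066,.154),np.pi+.667)"
```

```text
t: 7.45
tcp_pos: [0.5409, 0.4069, 0.156]
eef_rot: [0.001, 0.9, -0.436, -0.001]
ft_force: [0.3, -0.3, -1.3]
finger_gap: 0.46
t 7.45 tcp [0.5409 0.4069 0.156 ] F [ 0.3 -0.3 -1.3] gap 0.46 shift [0.02 0.02 0.2 ] [0.002 0.001 0.   ]
```

```bash
python3 -m handwheel '[[0,0,0.1,0,0,0,3],[0,0,0.15,0,0,0,3],[0,0,0.2,0,0,0,3],[0,0,0.2,0,0,0,3]]'
python3 -c "
from h import *
go((.5408,.4066,.153),np.pi+.667)"
```

```text
t: 7.85
tcp_pos: [0.5409, 0.4069, 0.154]
eef_rot: [0.001, 0.9, -0.436, -0.001]
ft_force: [-0.6, -0.4, 0.3]
finger_gap: 0.458
t 7.85 tcp [0.5409 0.4069 0.154 ] F [-0.6 -0.4  0.3] gap 0.458 shift [0.02 0.02 0.1 ] [0.002 0.001 0.   ]
```

```bash
python3 -m handwheel '[[0,0,0.05,0,0,0,3],[0,0,0.1,0,0,0,3],[0,0,0.1,0,0,0,3]]'
```

```text
t: 8.15
tcp_pos: [0.5409, 0.4069, 0.1532]
eef_rot: [0.0, 0.9, -0.436, -0.001]
ft_force: [0.9, -0.6, -0.1]
finger_gap: 0.451
```

```bash
python3 -m handwheel '[[0,0,0,0,0,0,4.2],[0,0,0,0,0,0,4.8],[0,0,0,0,0,0,5.6],[0,0,0,0,0,0,6.4],[0,0,0,0,0,0,6.4]]'
python3 -c "
from h import *
q=vision.read_camera('side');save(q,'pics/a6s.png')
b=cv2.resize(cv2.imread('pics/a6s.png')[200:360,200:400],None,fx=3.5,fy=3.5)
cv2.imwrite('pics/a6c.png',b)"
```

```text
t: 8.65
tcp_pos: [0.5409, 0.4069, 0.1532]
eef_rot: [0.0, 0.9, -0.436, -0.001]
ft_force: [-0.7, 0.4, 0.0]
finger_gap: 0.749
```

View pics/a6c.png

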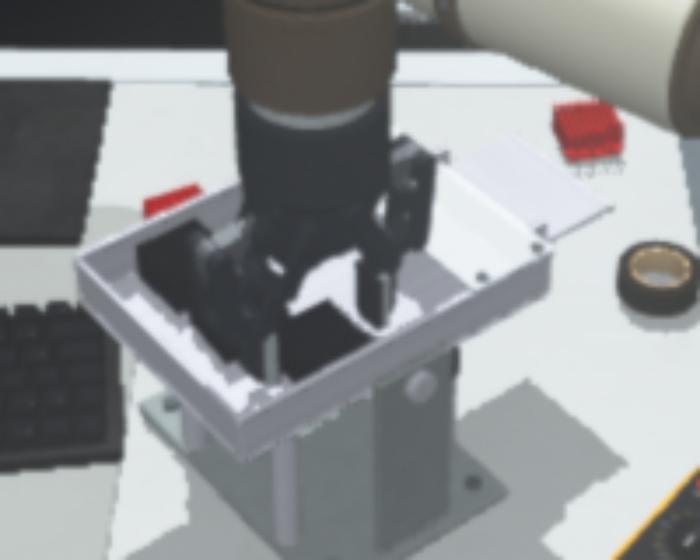

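The sink is down (crop 330,335) and the fingers are clear of it. Lifting straight up.

```bash
python3 -m handwheel '[[0,0,-1,0,0,0,6.4],[0,0,-2.5,0,0,0,6.4],[0,0,-5,0,0,0,6.4],[0,0,-8,0,0,0,6.4],[0,0,-11,0,0,0,5],[0,0,-11,0,0,0,3],[0,0,-11,0,0,0,1],[0,0,-11,0,0,0,0]]'
python3 -c "
from h import *
q=vision.read_camera('side');save(q,'pics/a7s.png')
b=cv2.resize(cv2.imread('pics/a7s.png')[200:360,200:400],None,fx=3.5,fy=3.5)
cv2.imwrite('pics/a7c.png',b)
go((.4215,.2541,.25),.667+np.pi/2)"
```

```text
t: 9.5
tcp_pos: [0.5406, 0.4066, 0.2624]
eef_rot: [0.001, 0.9, -0.437, -0.001]
ft_force: [1.2, 0.8, 0.5]
finger_gap: 0.077
t 9.55 tcp [0.5406 0.4066 0.2621] F [-1.1  0.1 -0.6] gap 0.007 shift [ 4.6  18.79  1.27] [ 0.003 -0.002  1.571]
```

View pics/a7c.png

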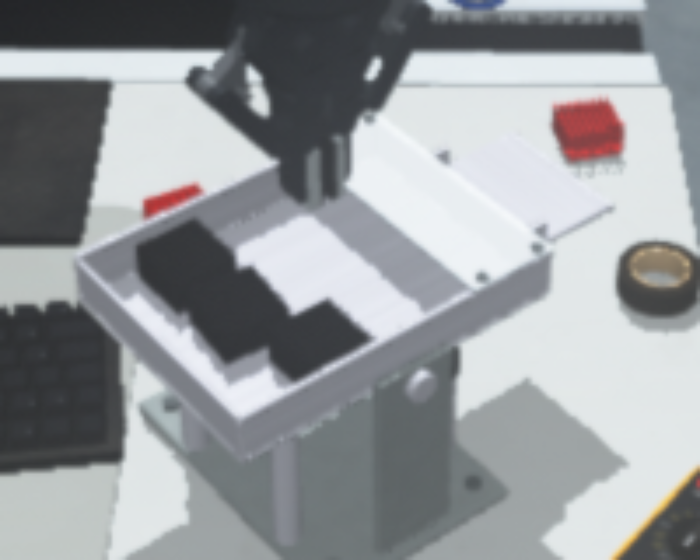

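```bash
python3 -m handwheel '[[0.6,2.4,0,0,0,0.14,0],[1.2,4.8,0,0,0,0.28,0],[1.8,7.2,0,0,0,0.42,0],[2.3,9.4,0.3,0,0,0.56,0],[2.9,11.7,0.6,0,0,0.7,0],[3.5,14,0.9,0,0,0.84,0],[4.1,16.4,1.2,0,0,0.98,0],[4.6,18.8,1.2,0,0,1.12,0]]'
python3 -c "
from h import *
go((.4215,.2541,.25),.667+np.pi/2)"
```

```text
t: 10.35
tcp_pos: [0.4203, 0.2527, 0.2493]
eef_rot: [-0.003, -0.528, 0.849, -0.0]
ft_force: [0.4, 0.2, 0.7]
finger_gap: 0.001
t 10.35 tcp [0.4203 0.2527 0.2493] F [0.4 0.2 0.7] gap 0.001 shift [-0.18 -0.05 -0.07] [ 0.001 -0.007  0.445]
```

```bash
python3 -m handwheel '[[-0.1,0,1,0,0,0.14,0],[-0.18,-0.05,3,0,-0.005,0.28,0],[-0.18,-0.05,5,0,-0.005,0.42,0],[-0.18,-0.05,6.5,0,-0.007,0.445,0],[-0.18,-0.05,7.5,0,-0.007,0.445,0],[-0.18,-0.05,8,0,-0.007,0.445,0],[-0.18,-0.05,8,0,-0.007,0.445,0]]'
python3 -c "
from h import *
go((.4215,.2541,.15),.667+np.pi/2)
p=vision.read_camera('top');save(p,'pics/a8.png')
q=vision.read_camera('side');save(q,'pics/a8s.png')
a=cv2.resize(cv2.imread('pics/a8.png')[120:320,170:370],None,fx=2,fy=2);b=cv2.resize(cv2.imread('pics/a8s.png')[150:350,200:400],None,fx=2,fy=2)
cv2.imwrite('pics/a8c.png',np.hstack([a,b]))"
```

```text
t: 11.05
tcp_pos: [0.4209, 0.2535, 0.1686]
eef_rot: [-0.001, -0.328, 0.945, 0.0]
ft_force: [0.0, 0.1, 0.4]
finger_gap: 0.001
t 11.05 tcp [0.4209 0.2535 0.1686] F [0.  0.1 0.4] gap 0.001 shift [-0.08  0.01  1.86] [ 0.001 -0.002  0.001]
```

View pics/a8c.png

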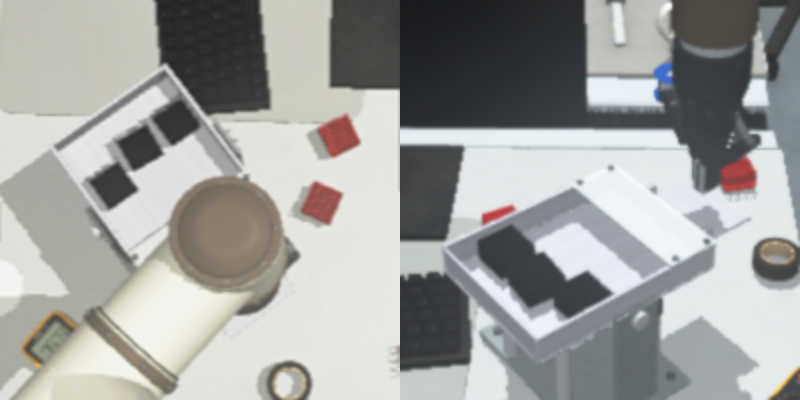

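```bash
python3 -m handwheel '[[0,0,0.5,0,0,0,0],[0,0,1,0,0,0,0],[0,0,1.4,0,0,0,0],[0,0,1.7,0,0,0,0],[0,0,1.9,0,0,0,0],[0,0,2.1,0,0,0,0]]'
```

```text
t: 11.75
tcp_pos: [0.4214, 0.254, 0.1487]
eef_rot: [0.0, -0.328, 0.945, 0.001]
ft_force: [-2.2, -0.1, 1.6]
finger_gap: -0.0
```

```bash
python3 -m handwheel '[[0,0,0.3,0,0,0,0],[0,0,0.7,0,0,0,0],[-0.05,0,1.2,0,0,0,0],[-0.1,0,1.7,0,0,0,0],[-0.15,0,2.2,0,0,0,0],[-0.25,0,2.7,0,0,0,0],[-0.35,0,3.2,0,0,0,0],[-0.4,0,3.5,0,0,0,0]]'
```

```text
t: 12.55
tcp_pos: [0.4249, 0.2568, 0.1133]
eef_rot: [0.0, -0.328, 0.945, 0.001]
ft_force: [0.1, -0.8, 3.3]
finger_gap: 0.001
```

```bash
python3 -m handwheel '[[-0.1,0,0.4,0,0,0,0],[-0.2,0,0.8,0,0,0,0],[-0.3,0,1.2,0,0,0,0],[-0.45,0,1.6,0,0,0,0],[-0.6,0,2,0,0,0,0],[-0.75,0,2.4,0,0,0,0],[-0.85,0,2.7,0,0,0,0]]'
python3 -c "
from h import *
go((.4215,.2541,.08),.667+np.pi/2)
q=vision.read_camera('side');save(q,'pics/a9s.png')
b=cv2.resize(cv2.imread('pics/a9s.png')[180:360,200:400],None,fx=3.2,fy=3.2)
cv2.imwrite('pics/a9c.png',b)"
```

```text
t: 13.25
tcp_pos: [0.4319, 0.2624, 0.0862]
eef_rot: [0.001, -0.328, 0.945, 0.001]
ft_force: [1.0, 0.1, 4.8]
finger_gap: 0.002
t 13.25 tcp [0.4319 0.2624 0.0862] F [1.  0.1 4.8] gap 0.002 shift [ 1.33 -0.01  0.61] [0.001 0.002 0.001]
```

View pics/a9c.png

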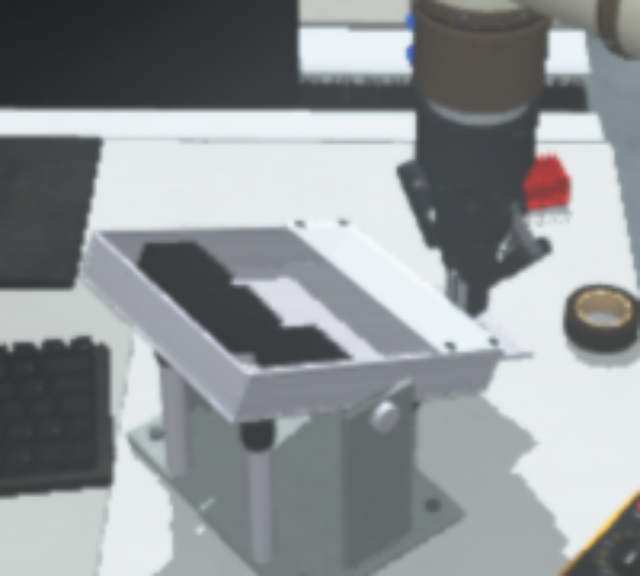

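```bash
python3 -m handwheel '[[-0.04,0,0.1,0,0,0,0],[-0.08,0,0.2,0,0,0,0],[-0.12,0,0.3,0,0,0,0],[-0.12,0,0.3,0,0,0,0]]'
```

```text
t: 13.7
tcp_pos: [0.4325, 0.263, 0.0826]
eef_rot: [0.0, -0.328, 0.945, 0.001]
ft_force: [-0.1, 1.0, 3.7]
finger_gap: 0.0
```

```bash
python3 -m handwheel '[[-0.04,0,0.05,0,0,0,0],[-0.08,0,0.1,0,0,0,0],[-0.08,0,0.15,0,0,0,0]]'; python3 -m handwheel '[[-0.02,0,0.05,0,0,0,0],[-0.04,0,0.1,0,0,0,0]]'
```

```text
t: 14.0
tcp_pos: [0.433, 0.2633, 0.0809]
eef_rot: [-0.0, -0.328, 0.945, 0.001]
ft_force: [-0.4, 0.7, 3.8]
finger_gap: 0.001
t: 14.2
tcp_pos: [0.4333, 0.2636, 0.0798]
eef_rot: [-0.0, -0.328, 0.945, 0.001]
ft_force: [-0.3, 0.9, 3.6]
finger_gap: -0.002
```

```bash
for i in 1 2 ; do python3 -m handwheel '[[-0.03,0,0.05,0,0,0,0],[-0.05,0,0.1,0,0,0,0]]' | grep -E "tcp|force"; done
```

```text
tcp_pos: [0.4337, 0.2639, 0.0787]
ft_force: [0.3, -0.0, 3.3]
tcp_pos: [0.4341, 0.2642, 0.0777]
ft_force: [0.9, 0.9, 3.6]
```

```bash
python3 -m handwheel '[[-0.02,0,0.03,0,0,0,0],[-0.03,0,0.06,0,0,0,0]]' | grep -E "tcp|force"; python3 -m handwheel '[[0,0,0.03,0,0,0,0],[0,0,0.06,0,0,0,0]]' | grep -E "tcp|force"
```

```text
tcp_pos: [0.4344, 0.2644, 0.0771]
ft_force: [0.5, 0.7, 4.1]
tcp_pos: [0.4343, 0.2644, 0.0764]
ft_force: [0.2, 0.5, 4.3]
```

```bash
python3 -m handwheel '[[-0.01,0,0.03,0,0,0,0],[-0.02,0,0.06,0,0,0,0]]' | grep -E "tcp|force"; python3 -m handwheel '[[-0.01,0,0.03,0,0,0,0],[-0.02,0,0.06,0,0,0,0]]' | grep -E "tcp|force"
python3 -c "
from h import *
q=vision.read_camera('side');save(q,'pics/b1s.png')
b=cv2.resize(cv2.imread('pics/b1s.png')[180:360,200:400],None,fx=3.2,fy=3.2)
cv2.imwrite('pics/b1c.png',b)"
```

```text
tcp_pos: [0.4345, 0.2645, 0.0758]
ft_force: [0.2, -0.3, 3.7]
tcp_pos: [0.4347, 0.2647, 0.0752]
ft_force: [-0.0, -0.0, 3.6]
```

View pics/b1c.png

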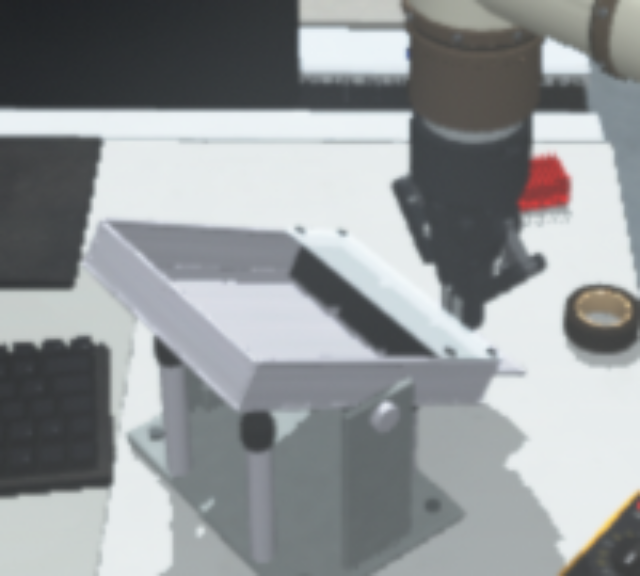

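All three have already slid under the guard. Continuing to the stop.

```bash
python3 -m handwheel '[[-0.01,0,0.03,0,0,0,0],[-0.02,0,0.06,0,0,0,0]]' | grep -E "tcp|force"; python3 -m handwheel '[[-0.01,0,0.03,0,0,0,0],[-0.02,0,0.06,0,0,0,0]]' | grep -E "tcp|force"
```

```text
tcp_pos: [0.4348, 0.2648, 0.0745]
ft_force: [0.2, -0.5, 3.4]
tcp_pos: [0.435, 0.2649, 0.0739]
ft_force: [-0.6, 0.2, 3.6]
```

```bash
python3 -m handwheel '[[-0.01,0,0.03,0,0,0,0],[-0.02,0,0.06,0,0,0,0]]' | grep -E "tcp|force"; python3 -m handwheel '[[-0.01,0,0.03,0,0,0,0],[-0.02,0,0.06,0,0,0,0]]' | grep -E "tcp|force"
```

```text
tcp_pos: [0.4351, 0.265, 0.0736]
ft_force: [-2.1, -0.1, 7.4]
tcp_pos: [0.4352, 0.2651, 0.0735]
ft_force: [-1.1, -0.3, 8.8]
```

```bash
python3 -m handwheel '[[0,0,0.06,0,0,0,0],[0,0,0.08,0,0,0,0]]' | grep -E "t:|tcp|force"
```

```text
t: 16.45
tcp_pos: [0.4352, 0.2651, 0.0734]
eef_rot: [-0.0, -0.328, 0.945, 0.0]
ft_force: [-2.6, -0.6, 10.0]
```

```bash
python3 -m handwheel '[[0,0,0.1,0,0,0,0],[0,0,0.12,0,0,0,0]]' | grep -E "t:|tcp|force"
```

```text
t: 16.65
tcp_pos: [0.4353, 0.2651, 0.0733]
eef_rot: [-0.0, -0.328, 0.945, 0.0]
ft_force: [-2.9, -1.6, 12.4]
```

```bash
python3 -m handwheel '[[0,0,0.13,0,0,0,0],[0,0,0.15,0,0,0,0]]' | grep -E "t:|tcp|force"
```

```text
t: 16.85
tcp_pos: [0.4353, 0.2652, 0.0731]
eef_rot: [0.0, -0.329, 0.944, 0.0]
ft_force: [-3.6, -0.6, 13.6]
```

```bash
python3 -m handwheel '[[0,0,0.15,0,0,0,0],[0,0,0.15,0,0,0,0],[0,0,0.15,0,0,0,0],[0,0,0.15,0,0,0,0],[0,0,0.15,0,0,0,0],[0,0,0.15,0,0,0,0]]' | grep -E "t:|tcp|force"
```

```text
t: 17.45
tcp_pos: [0.4353, 0.2651, 0.0731]
eef_rot: [0.0, -0.329, 0.944, 0.0]
ft_force: [-3.1, -0.9, 13.7]
```

```bash
python3 -m handwheel '[[0,0,0.15,0,0,0,0],[0,0,0.15,0,0,0,0],[0,0,0.15,0,0,0,0],[0,0,0.15,0,0,0,0],[0,0,0.15,0,0,0,0],[0,0,0.15,0,0,0,0]]' | grep -E "t:|tcp|force"
```

```text
t: 18.05
tcp_pos: [0.4353, 0.2651, 0.073]
eef_rot: [0.0, -0.329, 0.944, -0.0]
ft_force: [-3.9, -1.1, 13.9]
```

```bash
python3 -m handwheel '[[0,0,-0.05,0,0,0,0],[0.05,0,-0.2,0,0,0,0],[0.15,0,-0.5,0,0,0,0],[0.3,0,-0.9,0,0,0,0],[0.45,0,-1.3,0,0,0,0],[0.6,0,-1.7,0,0,0,0],[0.75,0,-2.1,0,0,0,0],[0.85,0,-2.5,0,0,0,0]]'| grep -E "t:|tcp|force"
python3 -m handwheel '[[0.1,0,-0.4,0,0,0,0],[0.2,0,-0.8,0,0,0,0],[0.3,0,-1.2,0,0,0,0],[0.4,0,-1.6,0,0,0,0],[0.5,0,-2,0,0,0,0],[0.55,0,-2.4,0,0,0,0],[0.6,0,-2.8,0,0,0,0],[0.7,0,-3.1,0,0,0,0]]'| grep -E "t:|tcp|force"
```

```text
t: 18.85
tcp_pos: [0.4285, 0.2596, 0.0983]
eef_rot: [0.0, -0.329, 0.944, -0.0]
ft_force: [-1.8, -2.4, 0.8]
t: 19.65
tcp_pos: [0.4234, 0.2557, 0.1299]
eef_rot: [0.001, -0.329, 0.944, 0.0]
ft_force: [-0.1, 0.0, 1.4]
```

```bash
python3 -m handwheel '[[0.1,0,-0.4,0,0,0,0],[0.15,0,-0.8,0,0,0,0],[0.2,0,-1.1,0,0,0,0],[0.25,0,-1.4,0,0,0,0],[0.25,0,-1.7,0,0,0,0],[0.25,0,-2,0,0,0,0],[0.25,0,-2.3,0,0,0,0],[0.25,0,-3,0,0,0,0]]'| grep -E "t:|tcp|force"
python3 -m handwheel '[[0.5,0,-2,0,0,0,0],[1,0,-4,0,0,0,0],[2,0,-8,0,0,0,0],[3,0,-10,0,0,0,0],[3,0,-10,0,0,0,0]]'| grep -E "t:|tcp|force"
python3 -c "
from h import *
p=vision.read_camera('top');save(p,'pics/b2.png')
q=vision.read_camera('side');save(q,'pics/b2s.png')
a=cv2.resize(cv2.imread('pics/b2.png')[120:320,170:370],None,fx=2,fy=2);b=cv2.resize(cv2.imread('pics/b2s.png')[180:380,200:400],None,fx=2,fy=2)
cv2.imwrite('pics/b2c.png',np.hstack([a,b]))"
```

```text
t: 20.45
tcp_pos: [0.4209, 0.2536, 0.1595]
eef_rot: [0.0, -0.329, 0.944, -0.0]
ft_force: [0.3, -0.1, -0.4]
t: 20.95
tcp_pos: [0.3978, 0.2354, 0.2632]
eef_rot: [0.003, -0.329, 0.944, 0.001]
ft_force: [0.3, -0.2, 0.6]
```

View pics/b2c.png

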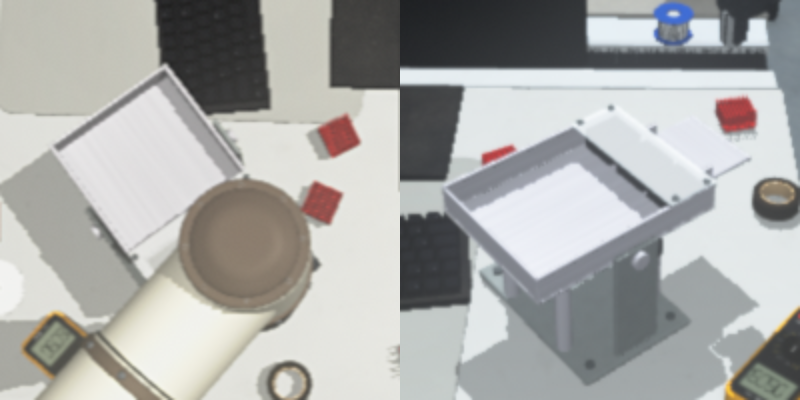

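```bash
python3 -m handwheel '[[2,3,-2,0,0,0,0],[4,6,-4,0,0,0,0],[4,10,-4,0,0,0,0],[4,14,-4,0,0,0,0],[4,14,-4,0,0,0,0]]'| grep -E "t:|tcp|force"
python3 -c "
from h import *
go((.4,-.1,.3))
p=vision.read_camera('top');save(p,'pics/b3.png')
q=vision.read_camera('side');save(q,'pics/b3s.png')
a=cv2.resize(cv2.imread('pics/b3.png')[190:290,220:330],None,fx=4,fy=4,interpolation=2);b=cv2.resize(cv2.imread('pics/b3s.png')[225:325,280:370],None,fx=4,fy=4,interpolation=2)
cv2.imwrite('pics/b3c.png',np.hstack([a,b]))"
```

```text
t: 21.55
tcp_pos: [0.2766, 0.3219, 0.2985]
eef_rot: [-0.001, -0.331, 0.943, -0.0]
ft_force: [0.4, 0.4, 0.3]
t 21.55 tcp [0.2766 0.3219 0.2985] F [0.4 0.4 0.3] gap 0.001 shift [ 16.76 -40.64  -0.11]
```

View pics/b3c.png

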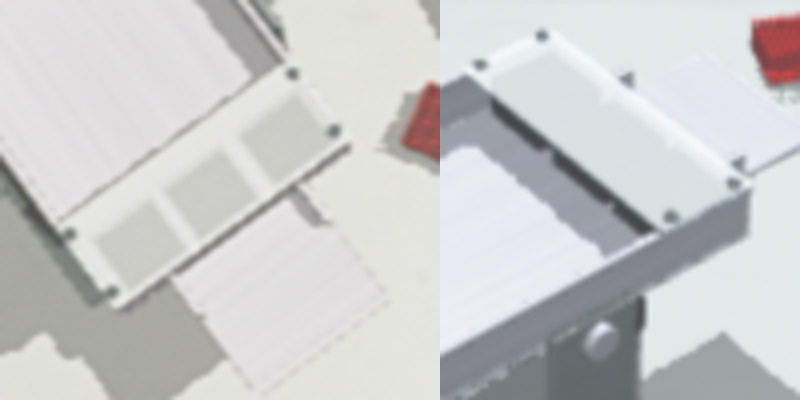

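The guard is see-through here: all three sinks lie side by side against the end wall at crop (140,245), (208,190) and (280,138). The tray is level and the arm is clear of it.

```bash
python3 -c "
from rig import bot
print(bot.sign_off())"
```

```text
the job is handed in; nothing more can be done
None
```

The job is done and handed in at about 21.7 s of the 69 s allowed; sign-off reports no verdict.

- **Placing:** I gripped the black heat sink from the bench and set it flat in the free spot of the level tray. I let go and backed off, and a picture confirmed all three lying flat.
- **Pressing:** I pushed the tab down its arc until it went rigid on the stop. The sinks had already slid under the guard by then. I held the tab for about 1.4 s with 13–14.5 N total at the wrist; the highest reading was about 14.5 N, though I only saw readings at the end of each call.
- **Easing up:** I raised the tab at about 4 mm per 0.1 s, roughly 0.3 rad/s by calculation, until it lost contact.
- **Last checks:** The final pictures from both cameras show the tray level, with all three sinks side by side against the end wall under the guard. The arm was clear, with force readings near zero. The tape roll and solder reel look unmoved in the later pictures. I did not look at the small reel in full again, but nothing went near it.
- **Not measured directly:** I had no reading of the tray's joint angle, so I took the stop from the sharp rise in force. My estimates of the stand's position from the two cameras differed by up to 9 mm (the side camera was off by about 2–4 pixels). This did not affect the placing or the press.

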